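Put the lint roller back in its cradle

TASK

On the folding table of the laundry room, put the blue-handled lint roller back into the empty blue cradle so that it lies along the cradle with its head in one notch and its foot in the other, its handle midway between them (either way round). Lower it until it rests in the notches and let it settle there a moment before letting go; do not drop it in. Leave the red and the yellow lint rollers where they are.

Things in the scene. Friction and masses are not known exactly. Their poses are not given: they have to be found in the camera images.
- roller_blue: Loose lint roller lying level on the table, blue handle, ~170 g, can roll. Round sections on one axis, x, pointing to the head: blue foot d 50 mm, x -65 to -35; bare blue handle d 28 mm, x -35 to 35 (grip here); white head d 50 mm, x 35 to 125. Origin: on the axis, middle of handle, near the centre of mass, 25 mm above the table. Lies roughly along world y. y, z axes turn as it rolls.
- cradle_blue: Empty blue cradle fixed to the table. Base 190 (x) x 84 (y) x 8 mm; two 90-degree V-notches along x, open upwards, centred at x = -55 and 55, each 24 long, 68 wide at the mouth, wall tops 46 and bottom 12 mm above the table; open between them. Origin: centre of underside; x along it, z up. A seated roller (either way round) has its axis along x, 47 mm up, handle middle over the origin.
- roller_red: Bystander lint roller lying on the table, nearer to or farther from the robot than the blue one: same shape, size, origin and axes as roller_blue, but with a red handle and foot. Not to be moved.
- roller_yellow: Bystander lint roller resting in the yellow cradle (same make as the blue one, on the other side of the table): same shape, size, origin and axes as roller_blue, but with a yellow handle and foot. Not to be moved.
There are look-alikes about, which are no part of the job. What is shaped like the cradle_blue but pink is not meant.

How it is judged:
On the way:
1. the blue roller has come down into the notches of the blue cradle and rests against them, still held by the gripper (x of roller_blue in the frame of cradle_blue between -0.015 and 0.015 m and y of roller_blue in the frame of cradle_blue between -0.014 and 0.014 m and z of roller_blue in the frame of cradle_blue below 0.06 m and angle between the x axis of roller_blue and the x axis of cradle_blue, either way round below 0.21 rad and contact force between roller_blue and cradle_blue above 0.3 N and contact force between the fingers and roller_blue above 0.3 N and linear speed of roller_blue below 0.05 m/s), for 0.2 s.
At the end, for the whole second after the job is handed in: the blue roller lies still in both notches of the blue cradle, let go: its handle middle within 15 mm of the cradle's middle along the cradle and 10 mm across it, its axis 40 to 53.5 mm above the table and within 10 degrees of the cradle's long axis (either way round) (x of roller_blue in the frame of cradle_blue between -0.015 and 0.015 m and y of roller_blue in the frame of cradle_blue between -0.01 and 0.01 m and z of roller_blue in the frame of cradle_blue between 0.04 and 0.0535 m and angle between the x axis of roller_blue and the x axis of cradle_blue, either way round below 0.175 rad and linear speed of roller_blue below 0.02 m/s); the robot touches nothing.
It fails at once if the red roller is moved by more than 30 mm (distance of roller_red from where it was at the start of the episode above 0.03 m).
It fails at once if the yellow roller is moved by more than 20 mm (distance of roller_yellow from where it was at the start of the episode above 0.02 m).
It also fails if it takes over 38 s, if anything falls off the work surface, if the arm or the gripper's body presses on something with over 40 N, if the wrist force passes 120 N, or if a joint passes its speed limit or range.

ROBOT

A 6-joint arm with a two-finger parallel gripper is mounted at the origin on the work surface. World frame = base frame: x ahead of the robot, y to its left, z up, the work surface at z = 0. Lengths are in m, angles in rad, forces in N, time in s.
With the tool pointing down it reaches from about 0.35 to 0.975 m from the base axis. Payload 4.9 kg.
Tool frame: the origin (TCP) lies at the very end of the fingers, on their centre line; the grasp point (between the pads) lies 19 mm behind it; z points along the fingers, y is the line along which they close (so a half turn about z gives the same grasp; the last joint's range is limited). The gripper opens to 85 mm and grips with 20 to 120 N. Pads are 22 mm wide; open, the fingers measure 114 mm over their backs; the gripper's body (76 mm by 85 mm) begins 54 mm behind the grasp point. The pads swing forward as they close: fully open they stand 13 mm farther back than shut.
Start: joints at [-1.224, 0.053, 1.613, -0, 1.476, -0.119], TCP at [0.281, -0.558, 0.231] pointing down, gripper open.
Joint ranges: [-3.01, 3.01], [-1.01, 2.22], [0.06, 2.58], [-1.02, 4.17], [0.09, 2.62], [-3.14, 3.14]. Speed limits (rad/s): [2.57, 2.57, 3.14, 3.14, 3.14, 3.14].

INTERFACE

Orientations are given as a rotation vector (axis times angle).
In Python, from station import ctrl gives the robot as it stands.
- The arm moves only by the shell command python3 -m crank 'ROWS' [OPENING] [FORCE]. ROWS is text: rows parted by semicolons, each of 4 numbers parted by spaces: the shift along the world's x, y, z in units of 0.5 m (1.0 is 0.5 m), then the turn about the world's z in units of 90 degrees (1.0 is 90 degrees). In form: x y z turn; .... A call has exactly 5 rows; each row shifts and turns the commanded pose from where the row before left it; what a row does not reach is not made up. A row lasts 1/12 s, in which the tool goes at most 41.7 mm and 7.16 degrees, less where a joint would pass 70% of its speed; a pose out of reach is approached as far as the arm can. A call with a number of a shift or a turn outside -1 to 1 is refused whole. A call with a gripper value outside its range is refused whole. OPENING is the opening in per cent of the stroke, from 0 (shut) to 100 (fully open), set as the call begins (- or left out, the last holds). The fingers move at their own pace and stop on an object; FORCE is the grip in N (left out, the last holds). Time passes only in rows, so rows that do not move let the fingers close, or fill a call up. It gives the time, the measured TCP pose, the force, the opening and the grip force at its end, in the units of the state.
- ctrl.get_obs(): the state, without advancing time (a new reading comes with each control period).
- ctrl.get_image(name): name is "side" or "top"; returns (picture, depth): 480x640x3 uint8, red, green, blue; 480x640 float32, m along the optical axis (not along the pixel's ray), 0 where there is no reading.
- ctrl.get_calibration(name): a dict with "fx", "fy", "cx", "cy" (pixels), "extrinsics" (4x4, takes a point from world to camera coordinates). Camera axes: x right, y down, z forward; pixel columns grow to the right and rows downward; lengths in m; the calibration is good to about 2 mm. A picture is of the moment at which its call begins. get_calibration takes no time and is no camera call.
- ctrl.finish_job(): hands the job in; it is judged then, once.
The state is a dict: "t": time; "q": joint angles; "dq": joint speeds; "effort": joint torques, N m; "tool_pos": TCP position; "tool_rot": TCP orientation; "contact_force": force on the tool from outside, world axes, zero at the start; "wrist_torque": the same for the moment, N m; "opening": finger opening in m; "grip_force": force on a finger pad.
Only numpy, scipy, OpenCV 4.12 (cv2) and the standard library are available. Lean on these libraries where they do the work, as an engineer would, in place of code of your own. Each camera call takes 0.05 s, during which the arm holds its last target. There are 200 camera calls.

## Working session

There is one attempt and no reset: what is moved stays moved. The work goes in short steps, Python scripts to look and compute and a shell command to move; the robot and the scene stay as the last step left them, time stands still between calls to the robot, and variables do not carry over. Pictures are saved under pics/ and viewed, at most 10 in all, crops included, and the job is handed in when it is done.

```bash
mkdir -p pics; cat > h.py <<'E'
import numpy as np, cv2
from station import ctrl
def grab(name):
    im,d=ctrl.get_image(name); c=ctrl.get_calibration(name)
    v,u=np.mgrid[:480,:640]
    P=np.stack([(u-c['cx'])/c['fx']*d,(v-c['cy'])/c['fy']*d,d,np.ones_like(d)],-1)
    W=P@np.linalg.inv(c['extrinsics']).T
    W=W[...,:3]; W[d==0]=np.nan
    return im,W
E
python3 - <<'E'
from h import *
for n in("top","side"):
    im,W=grab(n); cv2.imwrite(f"pics/{n}0.png",im[...,::-1]); np.savez(f"{n}0.npz",im=im,W=W)
    print(n,np.linalg.inv(ctrl.get_calibration(n)['extrinsics']).round(2))
o=ctrl.get_obs();print(o)
E
```

```text
top [[-0.01 -1.    0.06  0.38]
 [-1.    0.01 -0.   -0.01]
 [-0.   -0.06 -1.    1.47]
 [ 0.    0.    0.    1.  ]]
side [[-0.78 -0.39  0.48 -0.13]
 [-0.62  0.47 -0.62  0.8 ]
 [ 0.02 -0.79 -0.61  0.84]
 [ 0.    0.    0.    1.  ]]
{'t': 0.1, 'q': array([-1.22403297e+00,  5.33167605e-02,  1.61416237e+00,  1.65466896e-05,
        1.47602501e+00, -1.18981385e-01]), 'dq': array([ 0.00071746, -0.00094775, -0.00140538, -0.00067131,  0.00097256,
        0.00159586]), 'effort': array([ 7.33581655e-04, -3.94904852e+01, -3.71362782e+01, -8.14129248e-05,
        3.85518040e-03, -3.77232112e-06]), 'tool_pos': array([ 0.28049919, -0.55787989,  0.23016651]), 'tool_rot': array([-3.05494424e+00, -7.24554629e-01,  3.15329632e-04]), 'contact_force': array([-0.96941926, -0.07752935, -0.09816191]), 'wrist_torque': array([ 0.00154414, -0.0262054 ,  0.00896849]), 'grip_force': 0.0, 'opening': 0.08552373284262824}
```

View pics/top0.png

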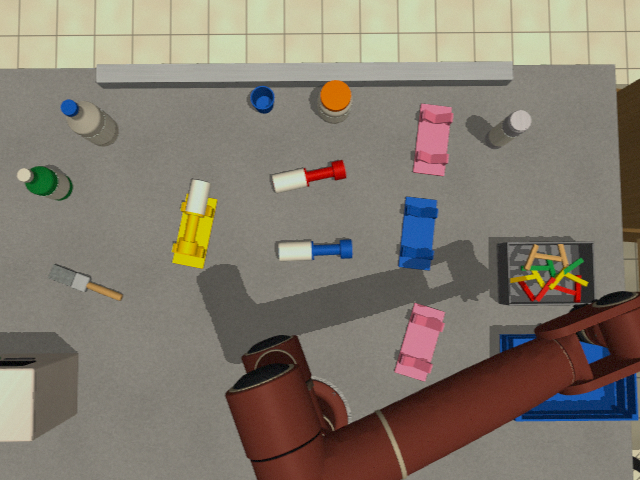

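View pics/side0.png

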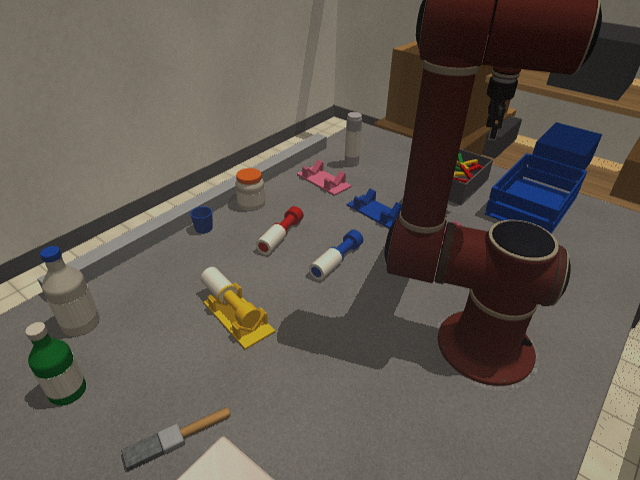

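The top view shows the blue roller with its head at (295,250) and foot at (346,248). The blue cradle is at (418,233) between two pink ones, and the red roller is at (310,176). Next I'll compute positions.

```bash
cat >> h.py <<'E'
def axis2(p):
    r=cv2.minAreaRect((p[:,:2]*1000).astype(np.float32)); b=cv2.boxPoints(r)/1000
    e=[b[1]-b[0],b[2]-b[1]]; L=[np.linalg.norm(x) for x in e]; a=e[int(L[1]>L[0])]
    return np.array(r[0])/1000,L,np.degrees(np.arctan2(a[1],a[0]))
E
python3 - <<'E'
from h import *
f=np.load("top0.npz"); im,W=f['im'].astype(int),f['W']
v,u=np.mgrid[:480,:640]; R,G,B=im[...,0],im[...,1],im[...,2]
blue=(B>R+40)&(B>G+20)
def box(a,b,c,d): return (u>=a)&(u<=b)&(v>=c)&(v<=d)
table=W[box(360,390,180,300)]; print("table z",np.nanmedian(table[:,2]))
ok=np.isfinite(W[...,2])
cr=blue&box(390,445,190,275)&ok
p=W[cr]; print("cradle",len(p),axis2(p),p.min(0),p.max(0))
for lo,hi in((.002,.02),(.035,.06)):
    q=p[(p[:,2]>lo)&(p[:,2]<hi)]; print(lo,len(q),axis2(q))
ro=box(268,362,232,268)&ok&(W[...,2]>.012)
p=W[ro]; print("roller",len(p),axis2(p),p.max(0))
b=W[ro&blue]; h=W[ro&~blue]
print("blue",axis2(b),"head",axis2(h), np.nanmax(h[:,2]))
ro=box(262,355,155,200)&ok&(W[...,2]>.012); print("red",axis2(W[ro]))
E
```

```text
table z 0.0002105241818477488
cradle 2276 (array([ 0.48837927, -0.30054266]), [np.float32(0.19023304), np.float32(0.09364029)], np.float32(-7.2158394)) [ 0.38965936 -0.35455497 -0.00527385] [ 0.58545266 -0.24259717  0.05181379]
0.002 1690 (array([ 0.48854205, -0.29925726]), [np.float32(0.19023307), np.float32(0.091048986)], np.float32(-7.215847))
0.035 259 (array([ 0.48855243, -0.29499261]), [np.float32(0.13346605), np.float32(0.08107777)], np.float32(-7.042411))
roller 1177 (array([ 0.44469769, -0.02147909]), [np.float32(0.1909357), np.float32(0.04998325)], np.float32(-87.94689)) [0.472699   0.07367857 0.0581782 ]
blue (array([ 0.44538538, -0.06476054]), [np.float32(0.10469169), np.float32(0.048532005)], np.float32(-87.38259)) head (array([ 0.44463684, -0.01978155]), [np.float32(0.18753846), np.float32(0.04998325)], np.float32(-87.9469)) 0.05650703826498593
red (array([ 0.64016437, -0.00659638]), [np.float32(0.19082141), np.float32(0.05115666)], np.float32(-78.28288))
```

```bash
python3 -m crank '.022 .0675 -.016 .048;.022 .0675 -.016 .048;.022 .0675 -.016 .048;.022 .0675 -.016 .048;.022 .0675 -.016 .048' 100 40; python3 -m crank '.022 .0675 -.016 .048;.022 .0675 -.016 .048;.022 .0675 -.016 .048;.022 .0675 -.016 .048;.022 .0675 -.016 .048'; python3 -m crank '.022 .0675 -.016 .048;.022 .0675 -.016 .048;.022 .0675 -.016 .048;.022 .0675 -.016 .048;.022 .0675 -.016 .054'
python3 - <<'E'
from h import *
from scipy.optimize import least_squares
f=np.load("top0.npz"); W=f['W'][190:275,390:445].reshape(-1,3)
W=W[np.isfinite(W[:,2])]
a=np.radians(-7.2); d=W[:,:2]-[.4885,-.296]
x=d@[np.cos(a),np.sin(a)]; y=d@[-np.sin(a),np.cos(a)]
for c in(-55,55):
    m=(abs(x*1000-c)<8)&(abs(y)<.028); yy,zz=y[m]*1e3,W[m,2]*1e3
    r=least_squares(lambda p:abs(yy-p[0])+p[1]-zz,[0,12],loss='soft_l1'); print(c,m.sum(),r.x)
o=ctrl.get_obs();print(o['tool_pos'],o['tool_rot'],o['t'],o['q'])
im,W=grab("side"); cv2.imwrite("pics/side1.png",im[...,::-1])
E
```

```text
t: 0.52
tool_pos: [0.3357, -0.3878, 0.1903]
tool_rot: [-2.864, -1.289, 0.0]
contact_force: [0.2, -0.3, 0.2]
opening: 0.0858
grip_force: 0.0
t: 0.93
tool_pos: [0.3906, -0.2191, 0.1505]
tool_rot: [-2.572, -1.803, -0.0]
contact_force: [0.6, 0.1, -0.3]
opening: 0.0854
grip_force: 0.0
t: 1.35
tool_pos: [0.4456, -0.0503, 0.1107]
tool_rot: [2.177, 2.265, -0.0]
contact_force: [0.5, -0.5, -0.3]
opening: 0.0855
grip_force: 0.0
-55 133 [ 0.38333781 11.67767546]
55 129 [ 0.58216595 12.20674692]
[ 0.44559555 -0.05031288  0.11069668] [ 2.17740698e+00  2.26453783e+00 -6.16406300e-05] 1.35 [-2.78627748e-01 -2.82745787e-01  2.12774313e+00 -6.47875541e-05
  1.29656141e+00 -3.17836121e-01]
```

View pics/side1.png

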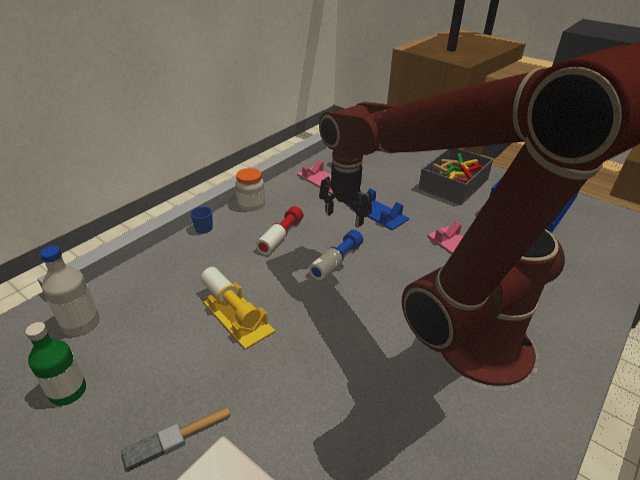

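The hand is above the blue roller at about (345,210) with the fingers straddling it. The notch fit agrees with the stated 12 mm bottom height. Next is lowering and gripping.

```bash
python3 -m crank '0 -.001 -.03 0;0 -.001 -.03 0;0 0 -.03 0;0 0 -.03 0;0 0 -.025 0'; python3 -m crank '0 0 -.02 0;0 0 -.02 0;0 0 -.01 0;0 0 -.01 0;0 0 0 0'; python3 -m crank '0 0 0 0;0 0 0 0;0 0 0 0;0 0 0 0;0 0 0 0' 0 40;python3 -m crank '0 0 0 0;0 0 0 0;0 0 0 0;0 0 0 0;0 0 0 0';python3 -m crank '0 0 0 0;0 0 0 0;0 0 0 0;0 0 0 0;0 0 0 0'
```

```text
t: 1.82
tool_pos: [0.4449, -0.0528, 0.0373]
tool_rot: [-2.18, -2.26, 0.001]
contact_force: [-0.9, 0.7, -0.9]
opening: 0.0853
grip_force: 0.0
t: 2.23
tool_pos: [0.4452, -0.053, 0.008]
tool_rot: [-2.181, -2.259, 0.001]
contact_force: [0.2, -0.0, -0.3]
opening: 0.0855
grip_force: 0.0
t: 2.65
tool_pos: [0.4461, -0.0533, 0.0094]
tool_rot: [2.181, 2.26, 0.001]
contact_force: [-2.1, 1.9, 3.3]
opening: 0.0264
grip_force: 39.1
t: 3.07
tool_pos: [0.4462, -0.0533, 0.0094]
tool_rot: [2.181, 2.26, 0.001]
contact_force: [-1.4, -0.2, 6.4]
opening: 0.0267
grip_force: 39.4
t: 3.48
tool_pos: [0.4462, -0.0533, 0.0094]
tool_rot: [2.181, 2.26, 0.001]
contact_force: [-1.3, -0.0, 5.3]
opening: 0.0268
grip_force: 39.4
```

```bash
python3 -m crank '0 0 .02 0;0 0 .04 0;0 0 .05 0;0 0 .05 0;0 0 .05 0'; python3 -m crank '.006 -.032 0 .06;.006 -.032 0 .06;.006 -.032 0 .06;.006 -.032 0 .06;.006 -.032 0 .06';python3 -m crank '.006 -.032 0 .06;.006 -.032 0 .06;.006 -.032 0 .06;.006 -.032 0 .06;.006 -.032 0 .06';python3 -m crank '.006 -.032 0 .06;.006 -.032 0 .06;.006 -.032 0 .06;.006 -.032 0 .06;0 -.032 0 .057'; python3 -m crank '0 0 0 0;0 0 0 0;0 0 0 0;0 0 0 0;0 0 0 0'
python3 - <<'E'
from h import *
o=ctrl.get_obs();print(o['q'],o['tool_pos'])
for n in("top","side"):
    im,W=grab(n); cv2.imwrite(f"pics/{n}2.png",im[...,::-1]); np.savez(f"{n}2.npz",im=im,W=W)
E
```

```text
t: 3.9
tool_pos: [0.4448, -0.0529, 0.1143]
tool_rot: [-2.181, -2.259, 0.001]
contact_force: [0.3, -0.2, -2.7]
opening: 0.0266
grip_force: 39.7
t: 4.32
tool_pos: [0.4602, -0.1336, 0.1135]
tool_rot: [-1.587, -2.71, 0.0]
contact_force: [0.5, 0.0, -1.0]
opening: 0.0266
grip_force: 39.8
t: 4.73
tool_pos: [0.4752, -0.2136, 0.1133]
tool_rot: [-0.91, -3.005, -0.001]
contact_force: [-0.3, 0.2, -2.3]
opening: 0.0267
grip_force: 39.7
t: 5.15
tool_pos: [0.4875, -0.2935, 0.1133]
tool_rot: [-0.191, -3.135, -0.001]
contact_force: [-0.0, -0.2, -1.4]
opening: 0.0267
grip_force: 39.7
t: 5.57
tool_pos: [0.4876, -0.2922, 0.1136]
tool_rot: [-0.198, -3.135, -0.001]
contact_force: [-0.0, -0.1, -1.7]
opening: 0.027
grip_force: 39.7
[-6.70919732e-01  2.13576409e-02  1.84852477e+00  1.16883702e-04
  1.27221776e+00 -2.11558649e+00] [ 0.48758268 -0.29224654  0.11364608]
```

View pics/top2.png

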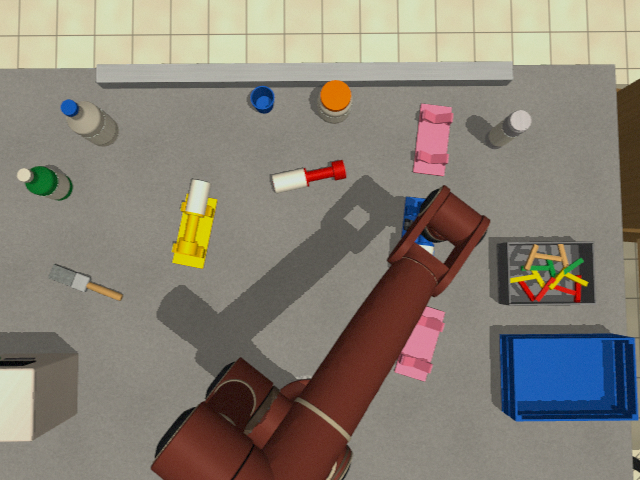

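View pics/side2.png

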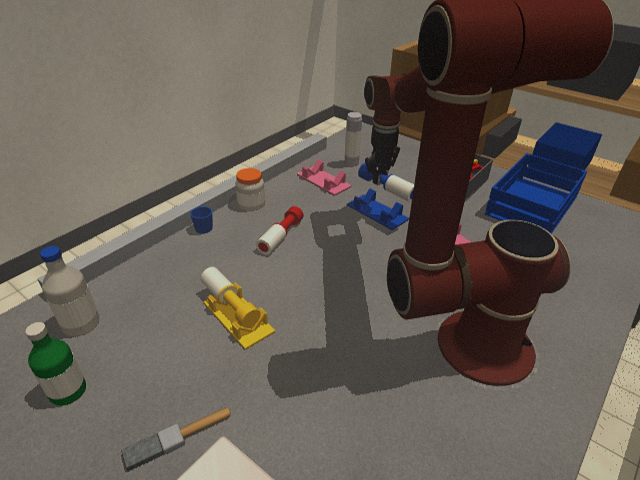

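The top view is mostly hidden by the arm. The side view shows the roller held level above the cradle, with its foot at (368,172) and head at (400,187). I'll fit the head and foot cylinders to check the in-hand pose.

```bash
cat > fit.py <<'E'
import sys; from h import *
from scipy.optimize import least_squares
def fit(im,W,tcp,g,box=(350,425,155,215)):
    v,u=np.mgrid[:480,:640]; im=im.astype(int); R,G,B=im[...,0],im[...,1],im[...,2]
    zb=tcp[2]+.016
    m=(u>box[0])&(u<box[1])&(v>box[2])&(v<box[3])&np.isfinite(W[...,2])
    m&=(abs(W[...,2]-zb)<.035)&(np.hypot(W[...,0]-tcp[0],W[...,1]-tcp[1])<.16)
    s=m&(((B>R+40)&(B>G+20))|(R>120)); P=W[s]
    a0=np.radians(172.8); ax=lambda p:np.array([np.cos(p[3])*np.cos(p[4]),np.sin(p[3])*np.cos(p[4]),np.sin(p[4])])
    t=(P-[tcp[0],tcp[1],zb])@ax([0,0,0,a0,0])
    P=P[((t>.042)&(t<.12))|((t<-.04)&(t>-.063))]; t=(P-[tcp[0],tcp[1],zb])@ax([0,0,0,a0,0])
    print("head pts",(t>0).sum(),"foot pts",(t<0).sum())
    def res(p):
        d=P-p[:3]; k=ax(p); return 1e3*(np.linalg.norm(d-np.outer(d@k,k),axis=1)-.025)
    def full(p): # pin slide along the axis
        return np.r_[res(p),((p[:3]-[tcp[0],tcp[1],zb])@ax([0,0,0,a0,0]))*1e3]
    r=least_squares(full,[tcp[0],tcp[1],zb,a0,0],loss='soft_l1')
    print("pt on axis",r.x[:3].round(4),"yaw,pitch",np.degrees(r.x[3:]).round(2),"rms",np.sqrt(np.mean(r.fun**2)).round(2))
    Q=W[s]; d=Q-r.x[:3]; k=ax(r.x); t=d@k; rad=np.linalg.norm(d-np.outer(t,k),axis=1)
    t=t[(rad<.028)]; print("extent along axis",np.percentile(t,[0,1,99,100]).round(4))
    c=W[s&(R>120)&(G>120)&(B>120)]; t=(c-r.x[:3])@k; print("white from",np.percentile(t,[0,2,5]).round(4))
if __name__=="__main__":
    f=np.load("side2.npz"); fit(f['im'],f['W'],ctrl.get_obs()['tool_pos'],0)
E
python3 fit.py
```

```text
head pts 270 foot pts 44
pt on axis [ 0.4876 -0.2934  0.1329] yaw,pitch [173.31   0.18] rms 1.98
extent along axis [-0.0661 -0.0643  0.1246  0.1278]
white from [0.0394 0.0427 0.0446]
```

Axis is level (0.2°), yaw is right, and the slide is under 1.5 mm. I'll apply the small correction and lower.

```bash
python3 -m crank '.002 -.003 -.02 0;.002 -.003 -.03 0;0 0 -.03 0;0 0 -.03 0;0 0 -.02 0'; python3 -m crank '0 0 -.01 0;0 0 -.005 0;0 0 0 0;0 0 0 0;0 0 0 0'; python3 -m crank '0 0 -.004 0;0 0 -.002 0;0 0 -.002 0;0 0 0 0;0 0 0 0'
```

```text
t: 6.08
tool_pos: [0.4888, -0.2953, 0.0464]
tool_rot: [-0.198, -3.133, -0.002]
contact_force: [-1.0, 0.6, -2.1]
opening: 0.0267
grip_force: 39.7
t: 6.5
tool_pos: [0.4904, -0.2967, 0.0424]
tool_rot: [0.198, 3.134, -0.002]
contact_force: [-0.8, -0.4, -1.1]
opening: 0.0264
grip_force: 39.7
t: 6.92
tool_pos: [0.4896, -0.2961, 0.0373]
tool_rot: [-0.198, -3.135, -0.0]
contact_force: [0.0, 0.2, -1.7]
opening: 0.0268
grip_force: 39.7
```

```bash
python3 -m crank '0 0 -.002 0;0 0 -.002 0;0 0 -.002 0;0 0 0 0;0 0 0 0'; python3 -m crank '0 0 -.002 0;0 0 -.002 0;0 0 -.002 0;0 0 0 0;0 0 0 0'
```

```text
t: 7.33
tool_pos: [0.4898, -0.2963, 0.0343]
tool_rot: [0.198, 3.135, -0.001]
contact_force: [-0.1, -1.3, -2.1]
opening: 0.0266
grip_force: 39.8
t: 7.75
tool_pos: [0.4904, -0.2977, 0.0329]
tool_rot: [0.198, 3.134, -0.005]
contact_force: [-2.5, -4.4, 5.3]
opening: 0.0268
grip_force: 40.5
```

```bash
python3 -m crank '0 -.002 0 0;0 0 -.001 0;0 0 -.001 0;0 0 0 0;0 0 0 0'; python3 -m crank '0 0 0 0;0 0 0 0;0 0 0 0;0 0 0 0;0 0 0 0'
python3 - <<'E'
from h import *
im,W=grab("side"); cv2.imwrite("pics/side3.png",cv2.resize(im[140:260,320:480,::-1],None,fx=5,fy=5)); np.savez("side3.npz",im=im,W=W)
E
sed -i 's/side2/side3/' fit.py; sed -i 's/(350,425,155,215)/(340,425,165,235)/' fit.py; python3 fit.py
```

```text
t: 8.17
tool_pos: [0.4906, -0.2986, 0.032]
tool_rot: [0.198, 3.133, -0.004]
contact_force: [-1.9, -3.9, 7.2]
opening: 0.0268
grip_force: 40.7
t: 8.58
tool_pos: [0.4906, -0.2986, 0.0319]
tool_rot: [0.198, 3.133, -0.004]
contact_force: [-2.5, -5.0, 7.3]
opening: 0.0266
grip_force: 40.7
head pts 303 foot pts 65
pt on axis [ 0.4916 -0.2909  0.0443] yaw,pitch [176.79   3.25] rms 7.18
extent along axis [-0.0649 -0.0627  0.1182  0.1225]
white from [0.0426 0.0437 0.0468]
```

View pics/side3.png

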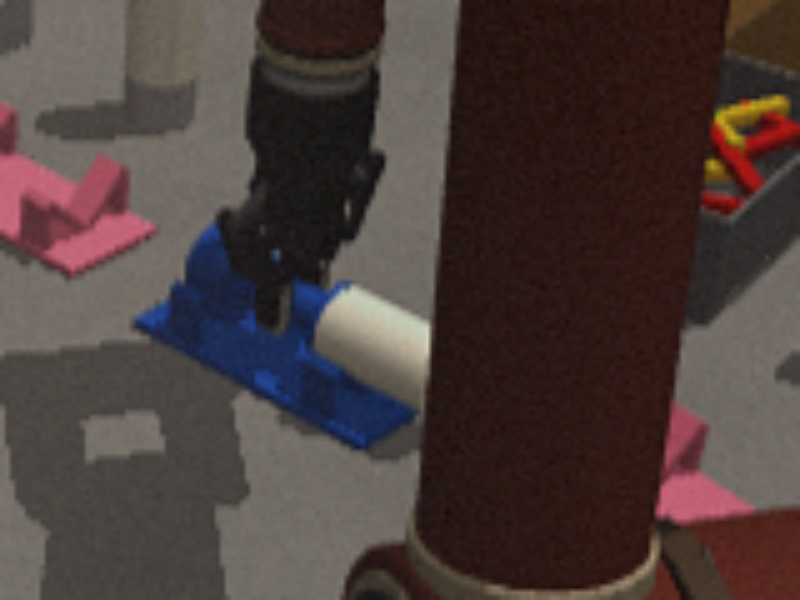

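The roller is down in both notches and held, with the foot at crop (215,265) and head at (370,340). The residual side force points toward -y, so I'll nudge it to centre.

```bash
python3 -m crank '0 -.002 0 0;0 -.001 -.001 0;0 0 0 0;0 0 0 0;0 0 0 0'; python3 -m crank '0 0 0 0;0 0 0 0;0 0 0 0;0 0 0 0;0 0 0 0'
```

```text
t: 9.05
tool_pos: [0.4906, -0.2989, 0.0318]
tool_rot: [0.198, 3.134, -0.0]
contact_force: [-2.9, 2.8, 11.7]
opening: 0.0266
grip_force: 41.0
t: 9.47
tool_pos: [0.4906, -0.2989, 0.0317]
tool_rot: [0.198, 3.134, -0.0]
contact_force: [-2.8, 1.6, 11.1]
opening: 0.0265
grip_force: 41.0
```

Both walls now carry load, so it is seated. I'll release and retreat straight up.

```bash
python3 -m crank '0 0 0 0;0 0 0 0;0 0 0 0;0 0 0 0;0 0 0 0' 100; python3 -m crank '0 0 0 0;0 0 0 0;0 0 0 0;0 0 0 0;0 0 0 0'; python3 -m crank '0 0 .02 0;0 0 .04 0;0 0 .05 0;0 0 .06 0;0 0 .06 0'; python3 -m crank '0 -.06 .04 0;0 -.08 0 0;0 -.08 0 0;0 -.08 0 0;0 -.08 0 0';python3 -m crank '0 -.08 0 0;0 -.08 0 0;0 -.04 0 0;0 0 0 0;0 0 0 0'
python3 - <<'E'
from h import *
im,W=grab("top"); cv2.imwrite("pics/top4.png",im[...,::-1]); v,u=np.mgrid[:480,:640]
m=(u>385)&(u<450)&(v>180)&(v<300)&np.isfinite(W[...,2])&(W[...,2]>.055)&(W[...,2]<.09)
p=W[m]; print(len(p),axis2(p),np.percentile(p[:,2],[50,95]))
E
```

```text
t: 9.88
tool_pos: [0.4893, -0.2982, 0.0291]
tool_rot: [-0.198, -3.134, -0.001]
contact_force: [0.8, 0.5, 0.8]
opening: 0.0845
grip_force: 0.0
t: 10.3
tool_pos: [0.4897, -0.2987, 0.0298]
tool_rot: [0.198, 3.135, -0.0]
contact_force: [-0.8, -0.2, 0.9]
opening: 0.0853
grip_force: 0.0
t: 10.72
tool_pos: [0.4893, -0.2984, 0.1463]
tool_rot: [-0.198, -3.135, -0.001]
contact_force: [0.6, -0.2, 0.2]
opening: 0.0851
grip_force: 0.0
t: 11.13
tool_pos: [0.4897, -0.4905, 0.1662]
tool_rot: [0.198, 3.134, -0.002]
contact_force: [0.5, -0.4, 0.7]
opening: 0.0852
grip_force: 0.0
t: 11.55
tool_pos: [0.4893, -0.5895, 0.165]
tool_rot: [0.201, 3.135, 0.001]
contact_force: [0.4, -0.2, -0.2]
opening: 0.0855
grip_force: 0.0
1110 (array([ 0.4625499 , -0.29166281]), [np.float32(0.19137393), np.float32(0.048966635)], np.float32(-7.380119)) [0.0669784 0.0750944]
```

View pics/top4.png

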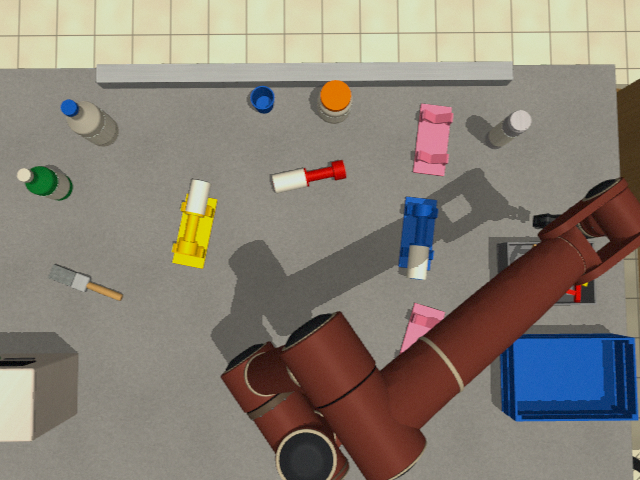

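The blue roller lies in the blue cradle, head at (418,262) and foot at (420,210). The fit puts it 4 mm off along the cradle, 0.5 mm across and 0.2° in angle. The red and yellow rollers look unmoved.

```bash
python3 -c "
from station import ctrl
print(ctrl.finish_job())"
```

```text
the job is handed in; nothing more can be done
None
```

The blue lint roller rests in both notches of the blue cradle, let go, and the job is handed in; the last picture put it about 4 mm off centre along the cradle and under 1 mm across, with the red and yellow rollers looking unmoved.

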